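# Close the thickness gauge on the sealing washer

### The arm

A 7-joint arm with a two-finger parallel gripper is mounted at the origin on the work surface. World frame = base frame: x ahead of the robot, y to its left, z up, the work surface at z = 0. Lengths are in m, angles in rad, forces in N, time in s.
With the tool pointing down it reaches from about 0.425 to 0.875 m from the base axis. Payload 8.4 kg.
Tool frame: the origin (TCP) lies between the finger pads; the fingertips stand 22 mm ahead of it and the grasp point (between the pads) lies 3 mm ahead of it; z points along the fingers, y is the direction in which the jaws open and shut (so a half turn about z gives the same grasp; the last joint's range is limited). The gripper opens to 87 mm and grips with 3 to 60 N. Pads are 19 mm wide; open, the fingers measure 117 mm over their backs; the gripper's body (75 mm by 190 mm) begins 51 mm behind the grasp point.
Start: joints at [-1.219, 0.333, 0.04, 1.465, -0.013, 1.343, -0.059], TCP at [0.283, 0.585, 0.245] pointing down, gripper open.
Joint ranges: [-2.58, 2.58], [-0.38, 2.09], [-1.3, 1.39], [0.25, 2.4], [-1.5, 4.64], [0.08, 2.09], [-2.65, 2.65]. Speed limits (rad/s): [2.22, 2.22, 2.79, 2.79, 3.14, 3.14, 3.14].

### API

Orientations are given as a rotation vector (axis times angle).
In Python, from workcell import env gives the robot as it stands.
- The arm moves only by the tool apply_moves, never from a script. Its argument "moves" is a list of rows, each a list of 7 numbers: the shift along the world's x, y, z in m, then the turn, a rotation vector about the world's x, y, z in degrees, then the opening, from 0 (shut) to 1 (fully open). In form: [[x, y, z, rx, ry, rz, fingers], ...]. A call has 1 to 10 rows; each row shifts and turns the pose as measured when the row begins; what a row does not reach is not made up. A row lasts 1/10 s, in which the tool goes at most 50 mm and 8.59 degrees, less where a joint would pass 70% of its speed; a pose out of reach is approached as far as the arm can. A call is refused whole if a number of a shift passes 0.05 or a number of a turn 8.59, either way. A call with a gripper value outside its range is refused whole. The fingers move at their own pace and stop on an object; "squeeze" is the grip in N (left out, the last holds). Time passes only in rows, so rows that do not move let the fingers close. It gives the time, the measured TCP pose, the force and the opening at its end, in the units of the state.
- env.sense(): the state, without advancing time (a new reading comes with each control period).
- env.camera(name): name is "scene" or "top"; returns a dict with "image" (384x512x3 uint8, blue, green, red), "z_map" (384x512 float32, m along the optical axis (not along the pixel's ray), 0 where there is no reading), "K" (3x3 intrinsics, pixels), "R" (3x3) and "t" (3): a world point X has camera coordinates R X + t. Camera axes: x right, y down, z forward; pixel columns grow to the right and rows downward; lengths in m; the calibration is good to about 2 mm. A picture is of the moment at which its call begins.
- env.sign_off(): hands the job in, once; it reports no verdict.
The state is a dict: "clock": time; "q": joint angles; "dq": joint speeds; "effort": joint torques, N m; "tool_pos": TCP position; "tcp_rot": TCP orientation; "force": force on the tool from outside, world axes, zero at the start; "moment": the same for the moment, N m; "finger_gap": finger opening in m.
Only numpy, scipy, OpenCV 4.12 (cv2) and the standard library are available. Lean on these libraries where they do the work, as an engineer would, in place of code of your own. Each camera call takes 0.05 s, during which the arm holds its last target.

### The job

Two identical bench thickness gauges stand on the van's test bench; one of them has a white sealing washer on its anvil. Turn the small ratchet knob at the very top of that gauge clockwise (seen from above), holding only the knob and not the wider thimble below it, until the spindle has closed on the washer and the ratchet has plainly slipped (about 20 degrees or more), then let go. Leave the washer clamped under the spindle, and do not touch the empty gauge.

Things in the scene. Friction and masses are not known exactly. Their poses are not given: they have to be found in the camera images.
- washer: White plastic sealing washer, outside diameter 46 mm, hole 8 mm, 6 mm thick, loose, lying flat on the anvil (upright dark steel post 30 mm in diameter) of the gauge to be used, its underside 40 mm above the bench. Origin: centre of its underside.
- spindle: Steel spindle of the gauge to be used, foot 18 mm in diameter, straight above the washer and under the thimble. It only slides up and down: 3 mm down per radian of clockwise thimble turn. Its foot is lightly sprung (10 N per mm). Origin: centre of the foot's lower face, which starts 0.3 to 1.4 mm above the washer.
- ratchet_grip (a point): Centre of the ratchet knob of the gauge to be used, on its vertical axis, at half its height, 180 mm above the bench. Upright ribbed round steel knob, 22 mm in diameter, from 163 to 197 mm above the bench, topmost part of the gauge; it can be gripped from above at any yaw and keeps its height. The wider thimble below (32 mm in diameter, top at 160 mm) must be kept clear of.
- ratchet (a joint): Slip of the ratchet knob on the thimble, rad, 0 at the start, positive clockwise seen from above. While the spindle is free the thimble turns with the knob and this stays near 0; once the spindle is tight on the washer the thimble stops and this grows as the knob turns on (slip torque about 0.04 N m). Stays where it is left.
- thimble (a joint): Turn of the aluminium thimble on the gauge, rad, positive clockwise seen from above. Starts at 0.35 to 0.7; the spindle meets the washer at about 0.8 and is tight at about 1.0 to 1.2. So 0.3 to 0.85 rad of clockwise knob turn closes the gauge, and 1.4 rad in one grasp always makes it slip enough. Stays where it is left.
- empty_gauge: The other gauge, identical but with nothing on its anvil; not to be touched. Both are grey, base 120 x 80 mm, 197 mm tall, column on the robot's side. Origin: on the bench, under its spindle's axis. The gauges stand side by side, axes at least 160 mm apart; left and right vary.
Things that resemble listed ones, but are neither listed nor needed, are in the scene too. Leave any brown look-alike of the part that bears spindle alone.

How it is judged:
At the end, for the whole second after the job is handed in: The ratchet knob has slipped clockwise more than 0.2 rad (11 degrees) on the thimble, the spindle presses on the washer with more than 1 N, and the washer still lies within 12 mm of the spindle's axis (value of joint ratchet above 0.2 rad and contact force between spindle and washer above 1 N and horizontal distance between washer and spindle below 0.012 m); the robot touches nothing.
It fails at once if the empty gauge is touched (more than 1 N) (contact force between any of the fingers, the arm and empty_gauge above 1 N).
It fails at once if the washer is squeezed with more than 20 N, as happens when the thimble is turned instead of the ratchet (contact force between spindle and washer above 20 N).
It also fails if it takes over 40 s, if anything falls off the work surface, if the arm or the gripper's body presses on something with over 40 N, if the wrist force passes 120 N, or if a joint passes its speed limit or range.

## Working session

There is one attempt and no reset: what is moved stays moved. The work goes in short steps, Python scripts to look and compute and a tool call to move; the robot and the scene stay as the last step left them, time stands still between calls to the robot, and variables do not carry over. Pictures are saved under pics/ and viewed, and the job is handed in when it is done.

Besides the shell and the picture viewer there is one more tool, called after ">>>" by a JSON object that holds its "name" and its "arguments", one argument or row to a line. apply_moves: Moves the arm, as the interface text tells. Its arguments: {"type":"object","properties":{"moves":{"type":"array"},"squeeze":{"type":"number"}},"required":["moves"]}

```bash
mkdir -p pics
cat > h.py <<'E'
import numpy as np,cv2
from workcell import env
def px(c,u,v,z=None):
    z=c["z_map"][int(v),int(u)] if z is None else z
    p=np.linalg.inv(c["K"])@np.array([u,v,1.])*z
    return c["R"].T@(p-c["t"])
def cloud(c):
    Z=c["z_map"];v,u=np.indices(Z.shape)
    P=np.stack([u,v,np.ones_like(u)],-1)@np.linalg.inv(c["K"]).T*Z[...,None]
    W=(P-c["t"])@c["R"]; W[Z==0]=np.nan
    return W
E
python3 - <<'E'
from h import *
for n in ["scene","top"]:
    c=env.camera(n);cv2.imwrite(f"pics/{n}0.png",c["image"]);np.savez(f"{n}0.npz",**c)
s=env.sense();print(s)
E
```

```text
{'clock': 0.1, 'q': array([-1.21918256,  0.33383099,  0.03987393,  1.46618616, -0.01342794,
        1.34332041, -0.05854021]), 'dq': array([-0.00010863, -0.00165441, -0.00023629, -0.00249719,  0.00048196,
       -0.00017928, -0.0009207 ]), 'effort': array([ 5.03987030e-03, -6.57811260e+01,  1.34064574e+00, -4.04698813e+01,
       -5.95365954e-02,  4.10290668e-02,  5.80967117e-05]), 'tool_pos': array([0.28304205, 0.58469116, 0.24375255]), 'tcp_rot': array([-7.02192897e-01, -3.06184354e+00,  2.28664404e-03]), 'force': array([ 0.56810917, -0.34693356,  0.06848505]), 'moment': array([ 0.03886257, -0.00459324, -0.00866728]), 'finger_gap': 0.08726521284249672}
```

View pics/scene0.png

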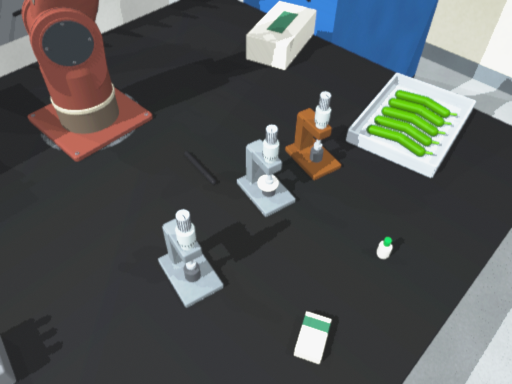

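View pics/top0.png

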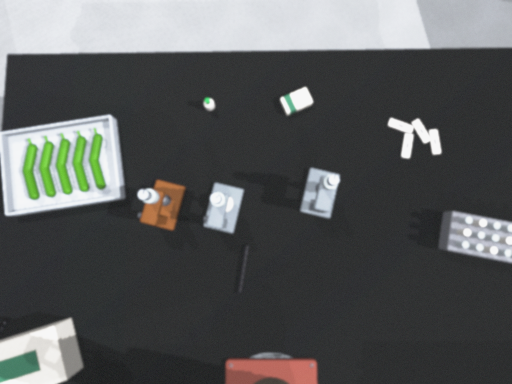

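Run:
```python
from h import *
for n in ["scene","top"]:
    W=cloud(np.load(n+"0.npz"))
    m=(W[...,2]>0.185)&(W[...,2]<0.21)
    k,l,st,ce=cv2.connectedComponentsWithStats(m.astype(np.uint8))
    for i in range(1,k):
        if st[i,4]>8: print(n,st[i],W[l==i].mean(0).round(4),W[l==i].min(0).round(3),W[l==i].max(0).round(3))
```

```text
scene [ 42  54  64  25 639] [ 0.0646 -0.0253  0.1976] [ 0.04  -0.087  0.185] [0.089 0.04  0.21 ]
scene [319  91  12  12 110] [0.5283 0.2738 0.1951] [0.514 0.265 0.185] [0.538 0.287 0.201]
scene [266 125  12  13 127] [0.5199 0.1165 0.195 ] [0.507 0.108 0.185] [0.53  0.13  0.202]
scene [176 209  15  16 181] [ 0.5585 -0.1393  0.1959] [ 0.545 -0.149  0.185] [ 0.568 -0.127  0.202]
top [328 175  11  10  91] [ 0.5558 -0.1361  0.1959] [ 0.546 -0.147  0.187] [ 0.566 -0.126  0.199]
top [138 189  11  11  95] [0.5264 0.2769 0.1952] [0.515 0.268 0.186] [0.538 0.288 0.2  ]
top [210 193  11  10  88] [0.5176 0.12   0.1956] [0.508 0.109 0.185] [0.528 0.131 0.199]
```

Run:
```python
from h import *
for n,r in [("scene",(100,225,150,350)),("top",(165,245,120,350))]:
    c=np.load(n+"0.npz");W=cloud(c)
    a,b,x,y=r
    im=cv2.resize(c["image"][a:b,x:y],None,fx=3.4,fy=3.4,interpolation=cv2.INTER_CUBIC)
    cv2.imwrite(f"pics/{n}crop.png",im)
    print(n,"cam",(-c["R"].T@c["t"]).round(3))
    p=c["K"]@(c["R"]@np.array([.283,.585,.245])+c["t"]);print("tcp px",p[:2]/p[2])
    for (gx,gy) in [(.518,.12),(.527,.277),(.557,-.137)]:
        d=np.hypot(W[...,0]-gx,W[...,1]-gy)<.02
        m=d&(W[...,2]>.193)&(W[...,2]<.204); q=W[m]
        print(q.mean(0).round(4),(q.min(0)/2+q.max(0)/2).round(4),len(q))
        d=np.hypot(W[...,0]-gx,W[...,1]-gy)<.04
        m=d&(W[...,2]>.043)&(W[...,2]<.05); q=W[m]; print("  washer lvl",len(q),q.mean(0).round(4) if len(q) else '', c["image"][m].mean(0) if len(q) else '')
```

```text
scene cam [ 0.95  -0.398  0.769]
tcp px [324.82783388 -11.92328945]
[0.5187 0.1177 0.1976] [0.5177 0.1186 0.1977] 89
  washer lvl 204 [0.5177 0.114  0.0474] [242.57352941 242.87745098 242.18627451]
[0.5272 0.2752 0.1979] [0.5259 0.2766 0.1973] 75
  washer lvl 18 [0.5296 0.2755 0.0443] [132.27777778 128.44444444 125.05555556]
[ 0.5574 -0.1385  0.1977] [ 0.5558 -0.1379  0.1974] 141
  washer lvl 9 [ 0.5606 -0.1403  0.0441] [147.33333333 140.11111111 131.88888889]
top cam [0.456 0.014 0.982]
tcp px [-23.43509722 314.88650365]
[0.5179 0.1204 0.1962] [0.5177 0.1209 0.1964] 78
  washer lvl 47 [0.5122 0.104  0.0459] [245.14893617 244.80851064 244.70212766]
[0.5265 0.2777 0.1965] [0.5262 0.2782 0.1966] 78
  washer lvl 1 [0.5234 0.271  0.0491] [170. 165. 168.]
[ 0.5563 -0.1368  0.1966] [ 0.5556 -0.1365  0.1966] 80
  washer lvl 0
```

View pics/scenecrop.png

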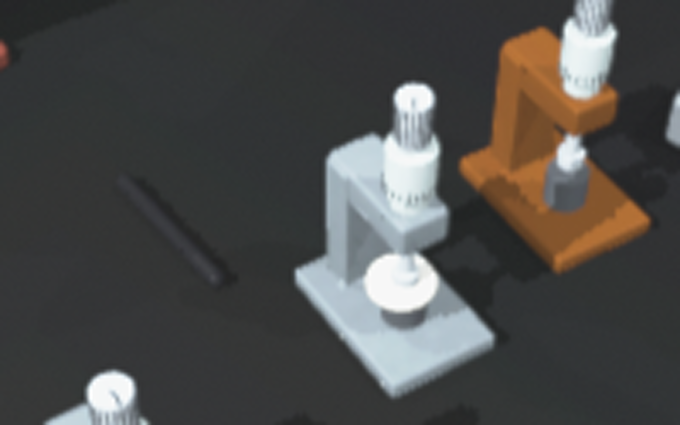

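View pics/topcrop.png

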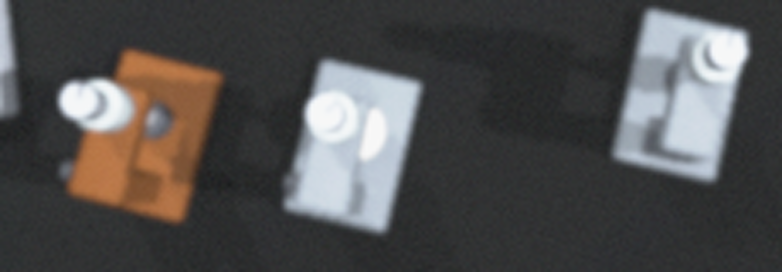

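The washer lies on the middle gauge, under the spindle at about pixel (268,183) in the scene view. Its knob top is near (271,130) in scene and (215,198) in top. The two cameras average to a knob axis of (0.518, 0.119) and a top at 0.197, which matches the stated height. The grey gauge at (0.556, -0.137) is empty, and the brown one is the look-alike.

>>> {"name": "apply_moves", "arguments": {
  "moves": [
    [0,0,0.03,0,0,0,1],
    [0,-0.01,0.04,0,0,0,1],
    [0.02,-0.04,0,0,0,0,1],
    [0.02,-0.04,0,0,0,0,1],
    [0.02,-0.04,0,0,0,0,1],
    [0.02,-0.04,0,0,0,0,1],
    [0.02,-0.04,0,0,0,0,1],
    [0.02,-0.04,0,0,0,0,1],
    [0.02,-0.04,0,0,0,0,1],
    [0.02,-0.04,0,0,0,0,1]
  ]
}}

```text
clock: 1.1
tool_pos: [0.4401, 0.2458, 0.3103]
tcp_rot: [-0.682, -3.062, 0.013]
force: [0.0, 0.5, 1.1]
finger_gap: 0.0869
```

>>> {"name": "apply_moves", "arguments": {
  "moves": [
    [0.025,-0.04,0,0,0,0,1],
    [0.025,-0.04,0,0,0,0,0.7],
    [0.02,-0.03,0,0,0,0,0.7],
    [0.005,-0.01,0,0,0,0,0.7],
    [0,0,0,0,0,0,0.7]
  ]
}}

```text
clock: 1.6
tool_pos: [0.5181, 0.1129, 0.3098]
tcp_rot: [-0.697, -3.058, 0.015]
force: [-0.7, 0.4, -0.3]
finger_gap: 0.0645
```

Run:
```python
from h import *
from scipy.spatial.transform import Rotation as R
s=env.sense();print(s["q"].round(3),s["tool_pos"].round(4),s["finger_gap"]);M=R.from_rotvec(s["tcp_rot"]).as_matrix();print(M.round(4))
g=s["tool_pos"]+.003*M[:,2];print("grasp pt",g,"need",np.array([.518,.1193,.186])-g)
```

```text
[-0.71   0.058  0.431  1.666 -0.019  1.431  0.846] [0.5181 0.1129 0.3098] 0.06453192467143784
[[-0.9013  0.4332 -0.0068]
 [ 0.4332  0.9012 -0.0081]
 [ 0.0026 -0.0103 -0.9999]]
grasp pt [0.51811696 0.11283392 0.30680725] need [-1.16958492e-04  6.46608473e-03 -1.20807253e-01]
```

>>> {"name": "apply_moves", "arguments": {
  "moves": [
    [0,0.0065,-0.02,0.5,-0.4,0,0.7],
    [0,0,-0.03,0,0,0,0.7],
    [0,0,-0.02,0,0,0,0.7],
    [0,0,0,0,0,0,0.7]
  ]
}}

```text
clock: 2.0
tool_pos: [0.5155, 0.1259, 0.2376]
tcp_rot: [-0.688, -3.064, -0.005]
force: [-0.5, -1.2, 0.5]
finger_gap: 0.0604
```

```bash
cat > st.py <<'E'
from h import *
from scipy.spatial.transform import Rotation as R
s=env.sense();print(s["clock"],s["q"].round(3),s["tool_pos"].round(4),s["finger_gap"],s["force"].round(2),s["moment"].round(3));M=R.from_rotvec(s["tcp_rot"]).as_matrix();print(M[:,1:].round(4).tolist(),"jaw az",np.degrees(np.arctan2(M[1,1],M[0,1])))
g=s["tool_pos"]+.003*M[:,2];print("grasp pt",g,"need",np.array([.518,.1193,.186])-g)
E
python3 st.py; python3 -c "
from h import *
for n in ['scene','top']:
    c=env.camera(n);np.savez(n+'1.npz',**c)
    cv2.imwrite(f'pics/{n}1.png',c['image'])"
```

```text
2.0 [-0.714  0.089  0.42   1.783 -0.041  1.277  0.846] [0.5155 0.1259 0.2376] 0.06042238232116194 [-0.54 -1.17  0.46] [ 0.065 -0.023 -0.017]
[[0.4277, -0.0005], [0.9039, 0.0033], [0.0027, -1.0]] jaw az 64.67679367600377
grasp pt [0.51547728 0.12594314 0.23455709] need [ 0.00252272 -0.00664314 -0.04855709]
```

View pics/scene1.png

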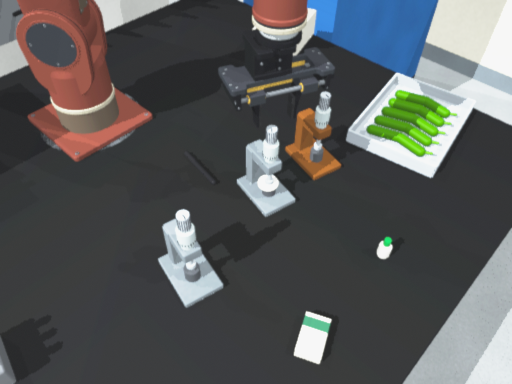

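Run:
```python
from h import *
for n in ['scene','top']:
    c=np.load(n+'1.npz')
    for P in [(.5155,.1259,.2376),(.5155,.1259,.2156),(.518,.1193,.197)]:
        p=c["K"]@(c["R"]@np.array(P)+c["t"]);print(n,P,(p[:2]/p[2]).round(1))
c=np.load('scene1.npz');W=cloud(c)
im=cv2.resize(c["image"][40:200,200:360],None,fx=3.7,fy=3.7,interpolation=cv2.INTER_CUBIC);cv2.imwrite("pics/s1c.png",im)
for u,v in [(236,85),(275,95),(320,60),(243,105),(300,105),(275,30),(272,115)]: print(u,v,W[v,u].round(3))
```

```text
scene (0.5155, 0.1259, 0.2376) [273.8 109.6]
scene (0.5155, 0.1259, 0.2156) [273.3 118.9]
scene (0.518, 0.1193, 0.197) [271.6 128.7]
top (0.5155, 0.1259, 0.2376) [209.3 197. ]
top (0.5155, 0.1259, 0.2156) [210.9 197.8]
top (0.518, 0.1193, 0.197) [215.2 197.3]
236 85 [0.503 0.041 0.329]
275 95 [0.283 0.408 0.003]
320 60 [0.558 0.192 0.332]
243 105 [0.249 0.316 0.001]
300 105 [ 0.359  0.426 -0.   ]
275 30 [0.54  0.089 0.421]
272 115 [0.334 0.339 0.001]
```

View pics/s1c.png

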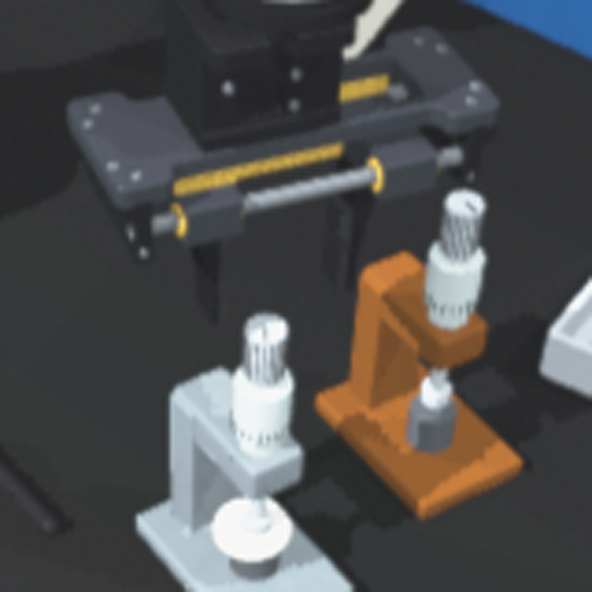

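View pics/top1.png

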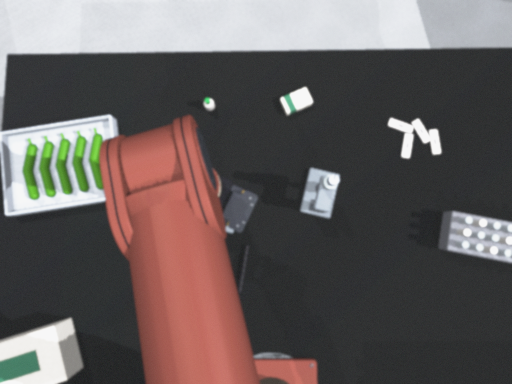

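>>> {"name": "apply_moves", "arguments": {
  "moves": [
    [0.0025,-0.0065,0,0,0,0,0.7],
    [0,0,0,0,0,0,0.7],
    [0,0,0,0,0,0,0.7]
  ]
}}

```text
clock: 2.4
tool_pos: [0.5207, 0.1204, 0.2436]
tcp_rot: [0.685, 3.061, 0.012]
force: [0.0, -0.6, 0.2]
finger_gap: 0.0609
```

```bash
python3 st.py
```

```text
2.4 [-0.706  0.087  0.427  1.773 -0.042  1.281  0.861] [0.5207 0.1204 0.2436] 0.06092415314695399 [ 0.01 -0.61  0.19] [ 0.035  0.01  -0.005]
[[0.4265, 0.0068], [0.9045, 0.0065], [0.0088, -1.0]] jaw az 64.75406637255337
grasp pt [0.52070765 0.1203745  0.24057348] need [-0.00270765 -0.0010745  -0.05457348]
```

>>> {"name": "apply_moves", "arguments": {
  "moves": [
    [-0.0025,-0.001,-0.01,0.3,0,0,0.7],
    [0,0,-0.01,0,0,0,0.7],
    [0,0,-0.005,0,0,0,0.7],
    [0,0,0,0,0,0,0.7]
  ]
}}

```text
clock: 2.8
tool_pos: [0.5181, 0.1191, 0.2169]
tcp_rot: [0.687, 3.061, 0.022]
force: [0.2, 0.4, -0.7]
finger_gap: 0.0606
```

```bash
python3 st.py
```

```text
2.8 [-0.701  0.098  0.428  1.818 -0.054  1.224  0.872] [0.5181 0.1191 0.2169] 0.060591774024800406 [ 0.21  0.42 -0.65] [-0.051  0.019  0.004]
[[0.4271, 0.0077], [0.9041, 0.0128], [0.0149, -0.9999]] jaw az 64.71106293300907
grasp pt [0.51808189 0.11910447 0.21391481] need [-8.18933822e-05  1.95526791e-04 -2.79148089e-02]
```

>>> {"name": "apply_moves", "arguments": {
  "moves": [
    [0,0,-0.01,-0.4,0.3,0,0.7],
    [0,0,-0.01,-0.3,0.1,0,0.7],
    [0,0,-0.005,0,0,0,0.7],
    [0,0,0,0,0,0,0.7],
    [0,0,0,0,0,0,0.7]
  ]
}}

```text
clock: 3.3
tool_pos: [0.5177, 0.1192, 0.1888]
tcp_rot: [-0.687, -3.065, 0.003]
force: [-0.2, -0.6, 0.2]
finger_gap: 0.0611
```

```bash
python3 st.py
```

```text
3.3 [-0.701  0.131  0.426  1.845 -0.057  1.18   0.874] [0.5177 0.1192 0.1888] 0.06114183122493249 [-0.17 -0.56  0.21] [ 0.006 -0.     0.03 ]
[[0.4269, -0.0014], [0.9043, -0.0014], [-0.0018, -1.0]] jaw az 64.73084345141612
grasp pt [0.51768626 0.11918594 0.1858225 ] need [0.00031374 0.00011406 0.0001775 ]
```

>>> {"name": "apply_moves", "arguments": {
  "moves": [
    [0,0,0,0,0,0,0.4],
    [0,0,0,0,0,0,0.3],
    [0,0,0,0,0,0,0.1],
    [0,0,0,0,0,0,0],
    [0,0,0,0,0,0,0],
    [0,0,0,0,0,0,0]
  ],
  "squeeze": 20
}}

```text
clock: 3.9
tool_pos: [0.5183, 0.1192, 0.1901]
tcp_rot: [0.687, 3.065, -0.001]
force: [-1.3, -1.6, 1.1]
finger_gap: 0.0216
```

```bash
python3 st.py; python3 -c "
from h import *
c=env.camera('scene');np.savez('scene2.npz',**c)
cv2.imwrite('pics/s2c.png',cv2.resize(c['image'][70:200,200:340],None,fx=4,fy=4,interpolation=cv2.INTER_CUBIC))"
```

```text
3.9 [-0.701  0.13   0.426  1.844 -0.057  1.18   0.874] [0.5183 0.1192 0.1901] 0.02160598672580314 [-1.34 -1.65  1.07] [-0.441  0.192  0.06 ]
[[0.4271, 0.0005], [0.9042, -0.0005], [-0.0003, -1.0]] jaw az 64.71569920861985
grasp pt [0.51832187 0.11917358 0.18705853] need [-0.00032187  0.00012642 -0.00105853]
```

View pics/s2c.png

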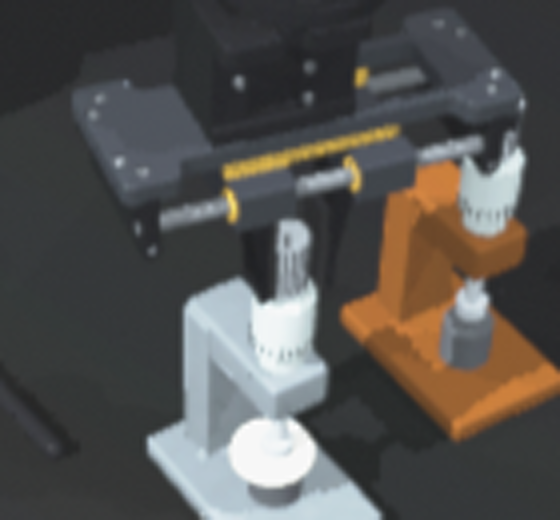

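The knob is gripped: the gap is 21.6 mm and the tips are clear above the thimble, near crop pixel (265,295). Next I turn it clockwise.

>>> {"name": "apply_moves", "arguments": {
  "moves": [
    [0,0,0,0,0,-4,0],
    [0,0,0,0,0,-5,0],
    [0,0,0,0,0,-5,0],
    [0,0,0,0,0,-5,0]
  ]
}}

```text
clock: 4.35
tool_pos: [0.5178, 0.1184, 0.1901]
tcp_rot: [-1.2, -2.903, 0.003]
force: [-0.8, -0.8, 1.4]
finger_gap: 0.0212
```

```bash
python3 st.py
```

```text
4.35 [-0.723  0.13   0.452  1.845 -0.06   1.182  0.536] [0.5178 0.1184 0.1901] 0.02121361200799869 [-0.8  -0.79  1.45] [-0.166  0.266  0.087]
[[0.706, -0.0012], [0.7082, -0.0013], [-0.0017, -1.0]] jaw az 45.09155320263956
grasp pt [0.5177892  0.11836305 0.18705062] need [ 0.0002108   0.00093695 -0.00105062]
```

Turned 19.6° with low forces. I'll carry on.

>>> {"name": "apply_moves", "arguments": {
  "moves": [
    [0,0.0005,0,0,0,-5,0],
    [0,0,0,0,0,-5,0],
    [0,0,0,0,0,-5,0],
    [0,0,0,0,0,-5,0],
    [0,0,0,0,0,-5,0],
    [0,0,0,0,0,-5,0]
  ]
}}

```text
clock: 4.95
tool_pos: [0.5166, 0.1176, 0.19]
tcp_rot: [-1.937, -2.469, 0.006]
force: [-2.1, 0.2, 0.4]
finger_gap: 0.0218
```

```bash
python3 st.py
```

```text
4.95 [-0.76   0.131  0.494  1.847 -0.067  1.185 -0.003] [0.5166 0.1176 0.19  ] 0.021836718191491425 [-2.07  0.23  0.39] [-0.115  0.27   0.038]
[[0.9713, -0.0049], [0.238, -0.0012], [-0.0051, -1.0]] jaw az 13.767193841036653
grasp pt [0.51656024 0.11757665 0.18704477] need [ 0.00143976  0.00172335 -0.00104477]
```

>>> {"name": "apply_moves", "arguments": {
  "moves": [
    [0.001,0.001,0,0,0,-5,0],
    [0.0005,0.0005,0,0,0,-5,0],
    [0.0003,0.0003,0,0,0,-5,0],
    [0,0,0,0,0,-5,0],
    [0,0,0,0,0,-5,0],
    [0,0,0,0,0,-5,0],
    [0,0,0,0,0,-5,0]
  ]
}}

```text
clock: 5.65
tool_pos: [0.515, 0.1175, 0.1901]
tcp_rot: [-2.608, -1.734, 0.015]
force: [-1.2, -0.7, 1.0]
finger_gap: 0.0213
```

```bash
python3 st.py; python3 -c "
from h import *
c=env.camera('scene');np.savez('scene3.npz',**c)
cv2.imwrite('pics/s3c.png',cv2.resize(c['image'][70:200,200:340],None,fx=4,fy=4,interpolation=cv2.INTER_CUBIC))"
```

```text
5.65 [-0.803  0.135  0.546  1.847 -0.082  1.193 -0.626] [0.515  0.1175 0.1901] 0.021302130262225508 [-1.16 -0.68  0.97] [-0.174  0.244  0.029]
[[0.9221, -0.0131], [-0.3868, 0.0029], [-0.0132, -0.9999]] jaw az -22.756537593559152
grasp pt [0.51493887 0.11755756 0.18706442] need [ 0.00306113  0.00174244 -0.00106442]
```

View pics/s3c.png

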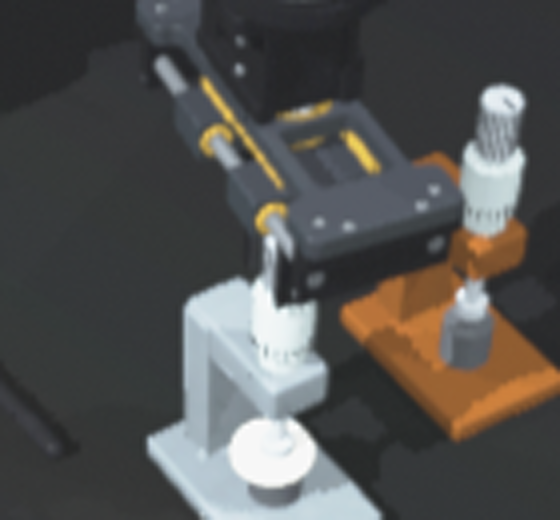

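>>> {"name": "apply_moves", "arguments": {
  "moves": [
    [0.002,0.001,0,0,0,0,0],
    [0.001,0.0005,0,0,0,-4,0],
    [0.0005,0.0005,0,0,0,-5,0],
    [0.0005,0,0,0,0,-5,0],
    [0.0005,0,0,0,0,-5,0],
    [0,0,0,0,0,-4,0],
    [0,0,0,0,0,0,0]
  ]
}}

```text
clock: 6.4
tool_pos: [0.5142, 0.118, 0.1901]
tcp_rot: [-2.895, -1.173, 0.03]
force: [-0.3, -1.0, -0.1]
finger_gap: 0.0212
```

```bash
python3 st.py
```

```text
6.4 [-0.828  0.143  0.583  1.842 -0.1    1.203 -1.013] [0.5142 0.118  0.1901] 0.02120046969199521 [-0.31 -0.97 -0.15] [-0.382  0.015 -0.002]
[[0.6958, -0.0242], [-0.7179, 0.0089], [-0.0233, -0.9997]] jaw az -45.897272627227764
grasp pt [0.51416636 0.11804068 0.18711394] need [ 0.00383364  0.00125932 -0.00111394]
```

>>> {"name": "apply_moves", "arguments": {
  "moves": [
    [0,0,0,0,0,0,0.5],
    [0,0,0,0,0,0,0.7],
    [0,0,0,0,0,0,0.7],
    [0,0,0,0,0,0,0.7]
  ]
}}

```text
clock: 6.8
tool_pos: [0.5146, 0.1182, 0.19]
tcp_rot: [-2.89, -1.186, 0.029]
force: [0.3, -0.0, -0.5]
finger_gap: 0.0458
```

```bash
python3 st.py
```

```text
6.8 [-0.828  0.144  0.582  1.841 -0.1    1.202 -1.005] [0.5146 0.1182 0.19  ] 0.045776383408111986 [ 0.27 -0.03 -0.46] [-0.079  0.069 -0.056]
[[0.7022, -0.0235], [-0.7116, 0.0089], [-0.0229, -0.9997]] jaw az -45.3824018972652
grasp pt [0.51455913 0.11819712 0.1870428 ] need [ 0.00344087  0.00110288 -0.0010428 ]
```

>>> {"name": "apply_moves", "arguments": {
  "moves": [
    [0.002,0.001,0.005,0,0,0,0.7],
    [0,0,0.02,0,0,0,0.7],
    [0,0,0.03,0,0,0,0.7],
    [0,0,0.04,0,0,0,0.7],
    [0,0,0.03,0,0,0,0.7],
    [-0.03,0.03,0.03,0,0,0,0.7],
    [-0.03,0.04,0.01,0,0,0,0.7],
    [-0.02,0.04,0,0,0,0,0.7],
    [0,0.02,0,0,0,0,0.7],
    [0,0,0,0,0,0,0.7]
  ]
}}

```text
clock: 7.8
tool_pos: [0.4358, 0.2497, 0.364]
tcp_rot: [-2.89, -1.184, 0.022]
force: [0.4, 0.0, 0.1]
finger_gap: 0.061
```

```bash
python3 st.py; python3 -c "
from h import *
c=env.camera('scene');np.savez('scene4.npz',**c)
cv2.imwrite('pics/scene4.png',c['image'])
o=np.load('scene0.npz')
f=lambda i:cv2.resize(i['image'][120:215,232:300],None,fx=5.7,fy=5.7,interpolation=cv2.INTER_CUBIC)
cv2.imwrite('pics/cmp.png',np.hstack([f(o),f(c)]))
for n,i in [('before',o),('after',c)]:
    W=cloud(i);d=np.hypot(W[...,0]-.518,W[...,1]-.12)<.035
    m=d&(W[...,2]>.0435)&(W[...,2]<.05);q=W[m];v,u=np.where(m);print(n,len(q),q.mean(0),q.min(0),q.max(0),u.mean(),v.mean())
"
```

```text
7.8 [-1.02  -0.017  0.423  1.626 -0.014  1.541 -1.39 ] [0.4358 0.2497 0.364 ] 0.06095097434980765 [0.36 0.02 0.07] [-0.11   0.077  0.   ]
[[0.7013, -0.0198], [-0.7125, 0.0118], [-0.0223, -0.9997]] jaw az -45.45271560922806
grasp pt [0.4356942  0.24974588 0.36103808] need [ 0.0823058  -0.13044588 -0.17503808]
before 202 [0.5178545  0.11402718 0.04743413] [0.49291539 0.09452089 0.04352746] [0.53862011 0.14012604 0.04990645] 267.11386138613864 183.15346534653466
after 199 [0.51782323 0.11404532 0.04721644] [0.49347648 0.09559531 0.04376738] [0.53823475 0.14146987 0.04993   ] 267.10552763819095 183.2110552763819
```

View pics/cmp.png

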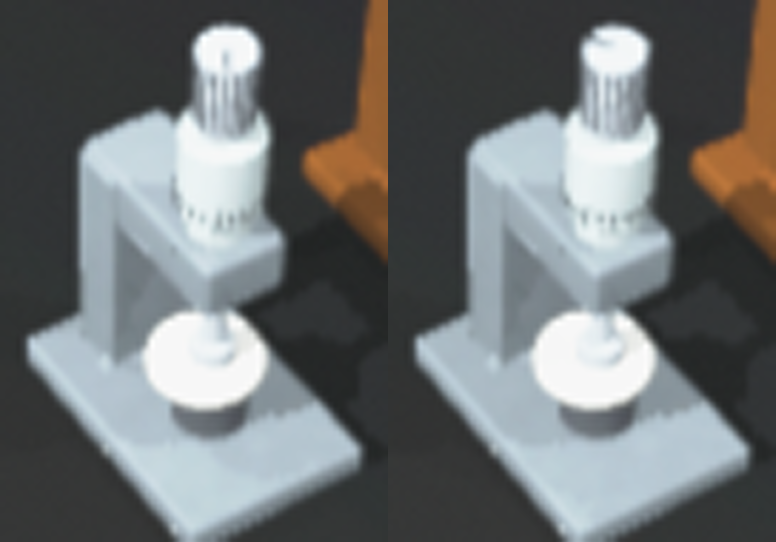

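View pics/scene4.png

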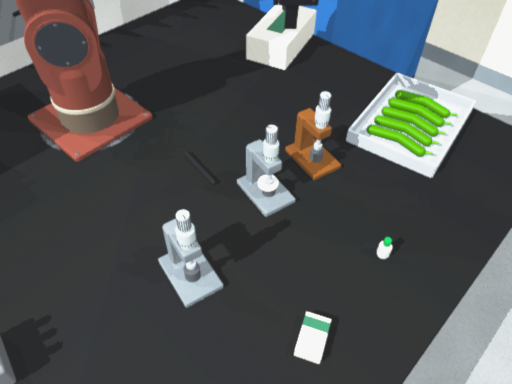

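Run:
```python
from h import *
ims=[]
for n in ['scene0','scene4']:
    c=np.load(n+'.npz')
    # world-plane rectification of the knob top, z=.197; right=-y, up=+x (seen from above)
    N=380;r=.013
    jj,ii=np.meshgrid(np.linspace(-r,r,N),np.linspace(-r,r,N))
    P=np.stack([.518-ii,.1193-jj,np.full_like(ii,.197)],-1)@c["R"].T+c["t"]
    p=P@c["K"].T;p=p[...,:2]/p[...,2:]
    im=cv2.remap(c["image"],p[...,0].astype(np.float32),p[...,1].astype(np.float32),cv2.INTER_CUBIC)
    ims.append(im)
cv2.imwrite('pics/rect.png',np.hstack(ims))
```

```text
(no output)
```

View pics/rect.png

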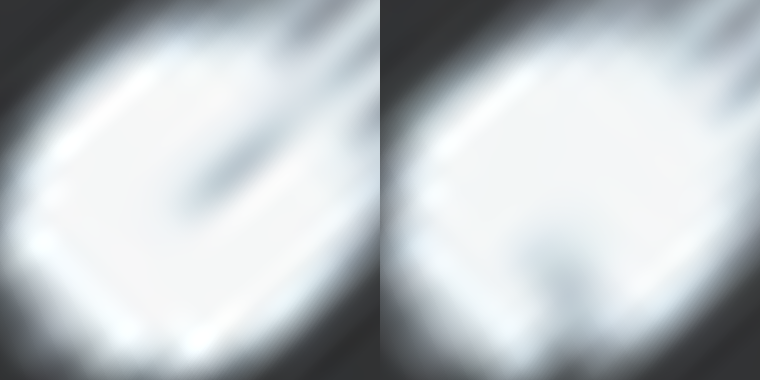

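Seen from above, the index mark went from about 1:30 to about 6 o'clock, so the knob turned over 110° clockwise. Closing needs 49° at most, so it must have slipped. The washer has not moved (same pixel, 267,183) and the arm is clear.

```bash
python3 -c "
from h import *
print(env.sense()['dq'].round(3)); print(env.sign_off())"
```

```text
[ 0.026 -0.007  0.041  0.013  0.014  0.     0.013]
the job is handed in; nothing more can be done
None
```

I closed the gauge that holds the washer and handed the job in at about 8 s on the robot's clock. Handing in gives no verdict, and I couldn't measure the spindle force or the ratchet slip directly.

**What I did:** I gripped only the ratchet knob of the middle gauge, at (0.518, 0.119). The fingertips stayed about 8 mm above the thimble, by the arm's own pose reading. I turned the gripper about 110° clockwise in one grasp at 20 N, then let go and moved the arm away above the bench.

**Last checks:**
- **Slip:** The knob's index mark moved about 110–130° clockwise, read from a blurred enlargement. Closing takes at most 49° of that, so the slip should be about 1 rad, well over the 0.2 rad needed. That the spindle is pressing on the washer also follows from this.
- **Washer:** It didn't move sideways (less than 0.1 mm between the before and after images), and the spindle foot is on it.
- **Other gauges:** My moves didn't come near the empty gauge or the brown look-alike, and neither looks moved in the last picture. Wrist force readings stayed under about 3 N.

**What was off:** The gripper drifted about 4 mm sideways and tilted 1.5° while turning. The grip held, and this did no harm that I could see.

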